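# Seat the instrument cassette and hold the air slide at its mark

## Task

Push the steel instrument cassette along its runway into the drying station's hood until you feel it come fully home against the stop hidden inside, and let go of it there. Then pull the station's spring-return air slide out, by its upright grip, until its pointer lines up with the index tab, and keep it there: the program finishes while still holding the slide at the tab. Leave everything else standing where it is.

Things in the scene. Friction and masses are not known exactly. Their poses are not given: they have to be found in the camera images.
- station: Fixed drying station: steel deck, grey hood, grey valve housing. Origin on the counter; x points away from the robot into the hood, y left, z up. Deck x -200 to +170, y -130 to +140 mm, top 12 mm above the counter. Runway along x, middle at y = -50, between guides 96 mm apart, tops 30 mm up. Valve housing x +60 to +170, y +45 to +105, top 62 mm up.
- cassette: Loose closed steel instrument cassette, 170 (x) x 90 (y) x 30 mm high, 0.32 to 0.52 kg, slots in its top and one upright round knob. Origin at the centre of its underside, on the deck 12 mm above the counter; x along its length, towards the end that enters the hood. It starts lying in the runway before the hood and has 60 to 145 mm to go.
- cassette_knob (a point): Point to grip on the cassette's knob, 64 mm above the counter. The knob is an upright steel cylinder, 18 mm in diameter, 42 to 77 mm above the counter, 65 mm towards -x from the cassette's centre. When seated it is still at least 75 mm in front of the hood.
- seat_pin (a joint): Travel of a weak spring pin in the stop inside the hood, m: 0 free, 0.006 with the cassette on the rigid stop. The stop's depth differs each time and cannot be seen: the cassette's far end comes to rest 35 to 75 mm inside the mouth. The pin pushes back with 0.3 to 0.6 N, less than the cassette's friction (2 to 7 N), so the cassette stays home when let go.
- slide_grip (a point): Point to grip on the air slide, 60 mm above the counter. The grip is a flat upright black bar, 24 mm along the station's x, 14 mm along its y, top 78 mm above the counter, on a block 44 x 34 mm whose top is 32 mm up. At rest it stands at x = -20, y = +75 mm in the station's frame.
- hood_mouth (a point): Middle of the upper front edge of the hood, at the station's x = +50, y = -50 mm, 85 mm above the counter. The hood covers the runway from here 120 mm back, 112 mm wide; the opening under it is 48 mm high over the deck.
- air_slide: The spring-return air slide, sliding only along the station's -x, out of the valve housing: 0 to 90 mm out. Origin 14 mm above the counter under its grip; axes as the station's. A spring draws it back: about 6 N at rest, 12 N at 70 mm; it returns when let go.
- slide_pointer (a point): Tip of the small black pointer on the slide's left (+y) side, 28 mm above the counter; it is level with the middle of the grip along the station's x and moves with it.
- mark (a point): Middle of the index tab's face towards the slide, 28 mm above the counter. The tab is an upright black block 10 mm (along x) x 14 mm x 18 mm high on the deck's left side, set differently each time, 35 to 70 mm towards -x from the pointer at rest. Axes as the station's.
- spray: Black spray can, 52 mm diameter, 150 mm tall, standing to the left of the station. Bystander. Origin at the centre of its underside.
- jar: Small jar, 44 mm diameter, 50 mm tall, standing on the hood. Bystander. Origin at the centre of its underside.
- beaker: Glass beaker, 70 mm diameter, 85 mm tall, to the right of the station. Bystander. Origin at the centre of its underside.
- bur_box: Open steel box, 110 x 80 x 35 mm, to the right of the station. Bystander. Origin at the centre of its underside.
- brush: Cleaning brush, 170 mm long, lying to the left of the station. Bystander. Origin at its middle, on the counter.
- dish: Steel dish, 90 mm diameter, 30 mm tall, to the right of the station. Bystander. Origin at the centre of its underside.
Things that resemble listed ones, but are neither listed nor needed, are in the scene too. What is shaped like the cassette but brown, red or turquoise is not meant.

How it is judged:
By the outcome, as a careful person would: the job done as asked, in the order asked, and still so for the second after the job is handed in, while the arm keeps its last pose, push and grip.
It also fails if it takes over 48 s, if anything falls off the work surface, if the arm or the gripper's body presses on something with over 40 N, if the wrist force passes 120 N, or if a joint passes its speed limit or range.

## Robot

A 7-joint arm with a two-finger parallel gripper is mounted at the origin on the work surface. World frame = base frame: x ahead of the robot, y to its left, z up, the work surface at z = 0. Lengths are in m, angles in rad, forces in N, time in s.
With the tool pointing down it reaches from about 0.4 to 0.85 m from the base axis. Payload 10.4 kg.
Tool frame: the origin (TCP) lies between the finger pads; the fingertips stand 25 mm ahead of it and the grasp point (between the pads) lies 6 mm ahead of it; x points along the fingers, y is the direction in which the jaws open and shut, and the axes are right-handed (so a half turn about x gives the same grasp; the last joint's range is limited). The gripper opens to 87 mm and grips with 3 to 60 N. Pads are 19 mm wide; open, the fingers measure 117 mm over their backs; the gripper's body (75 mm by 190 mm) begins 51 mm behind the grasp point.
Start: joints at [-1.227, 0.332, -0.065, 1.46, 0.022, 1.35, -0.088], TCP at [0.224, 0.583, 0.248] pointing down, gripper open.
Joint ranges: [-2.6, 2.6], [-0.5, 2.12], [-1.47, 1.34], [0.16, 2.42], [-1.27, 4.41], [0.06, 2.06], [-2.6, 2.6]. Speed limits (rad/s): [2.22, 2.22, 2.79, 2.79, 3.14, 3.14, 3.14].

## Interface

Orientations are given as a unit quaternion [x, y, z, w].
In Python, from bench import r gives the robot as it stands.
- The arm moves only by the shell command python3 -m pendant 'ROWS' [FORCE]. ROWS is JSON, a list of rows, each an object with "translation": the shift along the world's x, y, z in cm, a list of three; "angular": the turn, a rotation vector about the world's x, y, z in degrees, a list of three; "hand": the opening, from -1 (shut) to 1 (fully open). In form: [{"translation": [dx, dy, dz], "angular": [wx, wy, wz], "hand": hand}, ...]. A call has 1 to 20 rows; each row shifts and turns the commanded pose from where the row before left it; what a row does not reach is not made up. A row lasts 1/10 s, in which the tool goes at most 50 mm and 8.59 degrees, less where a joint would pass 70% of its speed; a pose out of reach is approached as far as the arm can. A call is refused whole if a number of a shift passes 5 or a number of a turn 8.59, either way. A call with a gripper value outside its range is refused whole. The fingers move at their own pace and stop on an object; FORCE is the grip in N (left out, the last holds). Time passes only in rows, so rows that do not move let the fingers close. It gives the time, the measured TCP pose, the force and the opening at its end, in the units of the state.
- r.read_state(): the state, without advancing time (a new reading comes with each control period).
- r.camera(name): name is "scene" or "top" or "wrist"; returns the picture (400x640x3 uint8, red, green, blue); there is no depth.
- r.camera_info(name): a dict with "fx", "fy", "cx", "cy" (pixels), "rvec" (rotation vector, rad) and "tvec" (3), from world to camera coordinates, as OpenCV has them; the wrist camera has in their place "mount" (4x4, takes a point from camera to tool coordinates, whose origin is the TCP and whose axes are the tool frame's). Camera axes: x right, y down, z forward; pixel columns grow to the right and rows downward; lengths in m; the calibration is good to about 2 mm. A picture is of the moment at which its call begins: read the wrist's pose just before it. camera_info takes no time and is no camera call.
- r.close_job(): hands the job in, once; it reports no verdict.
Trained networks look in the newest picture that a camera, given by its name, has taken for a name from the list of things; names that differ only in an ending like _2 or _b are one class to them, and where a whole thing is asked for, a point or a joint stands for the part that bears it (a point fixed in the world has none). Each returns a list of dicts, best first, with "confidence" (0 to 1); they miss things now and then, are a little off and sometimes report something else, mostly with a low value. They report only what shows in the picture. A call takes as long as a camera call. They do not tell look-alikes from the thing itself.
- r.find_in(camera, name): "point" ([row, column] in pixels, amid what is visible of it).
- r.mark_of(camera, name): "point" ([row, column] in pixels: a listed point, or the origin of a listed thing).
The state is a dict: "time": time; "joint_positions": joint angles; "joint_vel": joint speeds; "joint_torque": joint torques, N m; "ee_pos": TCP position; "eef_rot": TCP orientation; "ft_force": force on the tool from outside, world axes, zero at the start; "torque": the same for the moment, N m; "width": finger opening in m.
Only numpy, scipy, OpenCV 4.12 (cv2) and the standard library are available. Lean on these libraries where they do the work, as an engineer would, in place of code of your own. Each camera call takes 0.05 s, during which the arm holds its last target.

## Working session

There is one attempt and no reset: what is moved stays moved. The work goes in short steps, Python scripts to look and compute and a shell command to move; the robot and the scene stay as the last step left them, time stands still between calls to the robot, and variables do not carry over. Pictures are saved under pics/ and viewed, and the job is handed in when it is done.

```bash
ls; mkdir -p pics; python3 - <<'E'
from bench import r
import cv2
s=r.read_state(); print(s)
for n in ("scene","top"):
    im=r.camera(n); cv2.imwrite(f"pics/{n}0.png",im[:,:,::-1]); print(n,r.camera_info(n))
    for k in ("cassette","cassette_knob","slide_grip","hood_mouth","slide_pointer","mark","station"):
        print(k,[( [round(float(v),1) for v in d["point"]],round(d["confidence"],2)) for d in r.mark_of(n,k)[:4]])
print(r.camera_info("wrist"))
E
```

```text
pics
{'time': 0.0, 'joint_positions': array([-1.2266012 ,  0.33289284, -0.06471387,  1.4609385 ,  0.02165556,
        1.34988813, -0.08848611]), 'joint_vel': array([-0.0002511 ,  0.00024799,  0.00012063, -0.00040852,  0.00203174,
       -0.00082462,  0.00091151]), 'joint_torque': array([-1.33431713e-03, -6.23255897e+01,  2.37595296e-02, -3.89911258e+01,
       -6.14398322e-02,  3.94812925e-02,  1.34660404e-04]), 'ee_pos': array([0.22402917, 0.58309744, 0.24674221]), 'eef_rot': array([ 0.12843215,  0.69530406, -0.1294378 ,  0.69520019]), 'ft_force': array([-0.37291579,  0.7140019 , -0.1798008 ]), 'torque': array([-0.01583498, -0.06930943, -0.00984421]), 'width': 0.0871673605964564}
scene {'fx': 409.01778991116083, 'fy': 409.01778991116083, 'cx': 320.8480557534322, 'cy': 196.38203623713653, 'rvec': array([ 1.09899698,  2.42716645, -0.98518081]), 'tvec': array([ 0.35411468, -0.22410154,  1.39771503])}
cassette [([293.3, 404.5], 0.69), ([219.9, 443.0], 0.62), ([202.1, 280.9], 0.57), ([218.4, 306.2], 0.27)]
cassette_knob [([173.6, 298.1], 0.78), ([189.7, 439.7], 0.78), ([260.1, 421.6], 0.
[... 614 characters left out ...]
, ([292.4, 231.5], 0.71), ([204.9, 201.9], 0.65)]
slide_grip [([177.3, 309.4], 0.53)]
hood_mouth [([146.0, 354.1], 0.87)]
slide_pointer [([178.2, 297.6], 0.77)]
mark [([189.9, 296.9], 0.45)]
station [([169.5, 335.2], 0.89), ([210.2, 265.3], 0.4)]
{'fx': 307.0035298858544, 'fy': 307.0035298858544, 'cx': 323.89032263163335, 'cy': 202.22899755871407, 'mount': array([[ 2.75914692e-04, -2.61709836e-01,  9.65146562e-01,
        -1.37704601e-01],
       [ 9.99998682e-01, -1.47187232e-03, -6.84992122e-04,
        -1.20503856e-04],
       [ 1.59984168e-03,  9.65145479e-01,  2.61709085e-01,
        -7.07900534e-02],
       [ 0.00000000e+00,  0.00000000e+00,  0.00000000e+00,
         1.00000000e+00]])}
```

View pics/scene0.png

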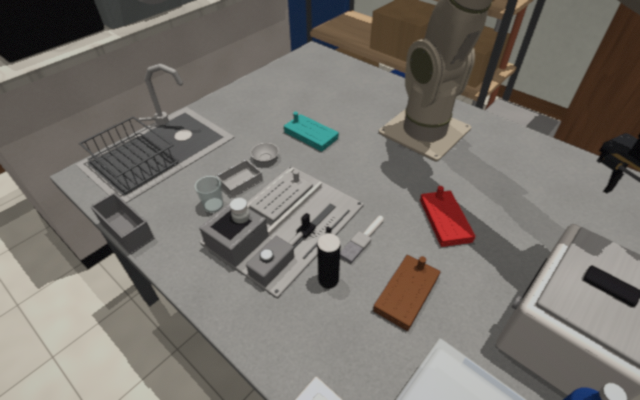

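View pics/top0.png

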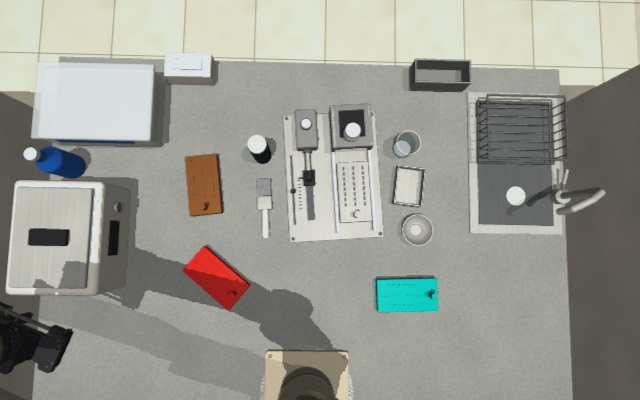

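```bash
cat > h.py <<'E'
import numpy as np, cv2
from scipy.spatial.transform import Rotation as R
def cam(info,s=None):
    K=np.array([[info['fx'],0,info['cx']],[0,info['fy'],info['cy']],[0,0,1]])
    if 'rvec' in info:
        Rm=cv2.Rodrigues(np.array(info['rvec']))[0]; t=np.array(info['tvec'])
    else:
        T=np.eye(4);T[:3,:3]=R.from_quat(s['eef_rot']).as_matrix();T[:3,3]=s['ee_pos']
        W=np.linalg.inv(T@np.array(info['mount'])); Rm=W[:3,:3];t=W[:3,3]
    return K,Rm,t
def px2w(info,p,z,s=None):
    K,Rm,t=cam(info,s); d=Rm.T@np.linalg.inv(K)@np.array([p[1],p[0],1.]); c=-Rm.T@t
    return c+d*(z-c[2])/d[2]
def w2px(info,P,s=None):
    K,Rm,t=cam(info,s); q=K@(Rm@np.array(P)+t); return q[1]/q[2],q[0]/q[2]
E
python3 - <<'E'
from bench import r
from h import *
i=r.camera_info('top');j=r.camera_info('scene')
np.set_printoptions(precision=4,suppress=True)
for n,p,q,z in [('knob',(214.8,355.1),(189.7,439.7),.064),('knobB',(214.8,355.1),(173.6,298.1),.064),('grip',(177.3,309.4),(219.3,308.4),.06),('mouth',(146,354.1),(206.5,250.9),.085),('ptr',(178.2,297.6),(234.5,314.3),.028),('mark',(189.9,296.9),(226,322.2),.028),('markb',(189.9,296.9),(229.3,306.5),.028),('station',(169.5,335.2),(225.5,281.8),0),('cass',(192.3,357.8),(202.1,280.9),.012)]:
    print(n,px2w(i,p,z),px2w(j,q,z))
print(R.from_quat(r.read_state()['eef_rot']).as_matrix())
E
python3 - <<'E'
import cv2
a=cv2.imread('pics/top0.png')[100:330,180:460]; cv2.imwrite('pics/topc.png',cv2.resize(a,None,fx=2.6,fy=2.6,interpolation=2))
a=cv2.imread('pics/scene0.png')[90:290,220:470]; cv2.imwrite('pics/scenec.png',cv2.resize(a,None,fx=3,fy=3,interpolation=2))
E
```

```text
knob [ 0.4934 -0.1238  0.064 ] [0.2807 0.2071 0.064 ]
knobB [ 0.4934 -0.1238  0.064 ] [ 0.4864 -0.128   0.064 ]
grip [0.595  0.0028 0.06  ] [0.5903 0.0075 0.06  ]
mouth [ 0.6798 -0.1173  0.085 ] [ 0.6705 -0.1174  0.085 ]
ptr [0.5964 0.0359 0.028 ] [0.5987 0.0345 0.028 ]
mark [0.5629 0.0372 0.028 ] [0.564  0.0311 0.028 ]
markb [0.5629 0.0372 0.028 ] [0.5992 0.0076 0.028 ]
station [ 0.6281 -0.0727  0.    ] [ 0.6173 -0.0684  0.    ]
cass [ 0.5611 -0.1376  0.012 ] [ 0.5649 -0.1237  0.012 ]
[[ 0.      0.3586  0.9335]
 [ 0.0001  0.9335 -0.3586]
 [-1.      0.0001 -0.    ]]
```

View pics/topc.png

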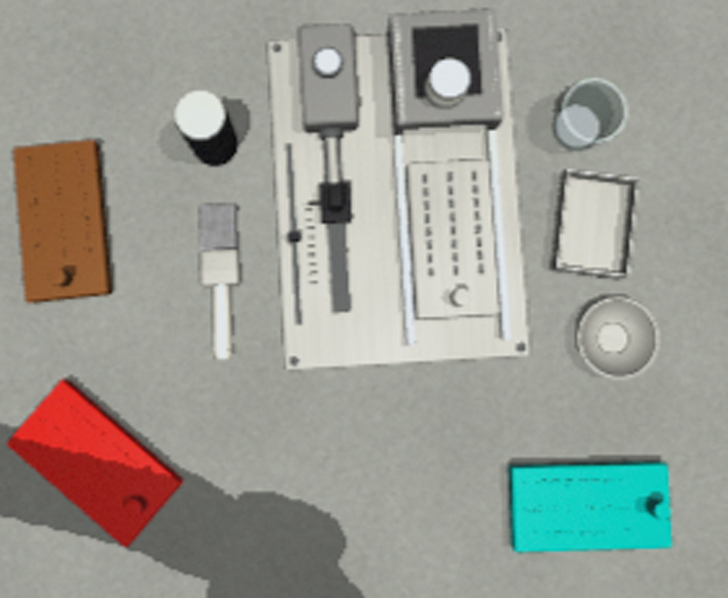

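View pics/scenec.png

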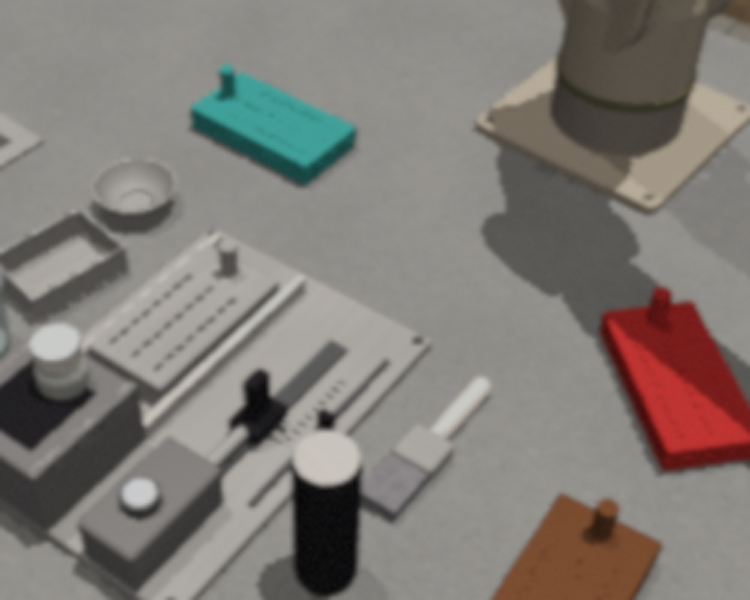

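The meant cassette is the steel one in the runway, at about (192,355) in top, with its knob at (214,355). The brown (185,203), red (278,217) and turquoise (294,407) ones are excluded by colour. The crop confirms it sits between the guides. Next I'll work out the station frame.

```bash
cat >> h.py <<'E'
def fit(src,dst):
    src=np.array(src);dst=np.array(dst)[:,:2]; a=src-src.mean(0);b=dst-dst.mean(0)
    th=np.arctan2((a[:,0]*b[:,1]-a[:,1]*b[:,0]).sum(),(a*b).sum())
    M=np.array([[np.cos(th),-np.sin(th)],[np.sin(th),np.cos(th)]]); t=dst.mean(0)-M@src.mean(0)
    return th,M,t,dst-(src@M.T+t)
E
python3 - <<'E'
from bench import r
from h import *
np.set_printoptions(precision=4,suppress=True)
i=r.camera_info('top')
C=lambda c:(100+c[1]/2.6,180+c[0]/2.6)
pts=[(268,42),(507,30),(527,354),(288,368)]
W=[px2w(i,C(p),.012) for p in pts]
th,M,t,e=fit([(.17,.14),(.17,-.13),(-.2,-.13),(-.2,.14)],W)
print(np.degrees(th),t,e*1000)
for n,p in [('grip',(-.02,.075)),('knobline',(-.15,-.05)),('mouth',(.05,-.05))]: print(n,M@p+t)
for n,p,z in [('ptr',(310,203),.028),('tabtop',(294,237),.03),('spraytop',(200,114),.15),('jar',(450,76),.135),('knobtop',(459,292),.077),('griptop',(338,191),.078),('beaker',(592,98),.085)]:
    w=px2w(i,C(p),z); print(n,w,'st',M.T@(w[:2]-t)*1000)
for n,p,z in [('ptrnet',(178.2,297.6),.028),('marknet',(189.9,296.9),.028),('knobnet',(214.8,355.1),.064),('gripnet',(177.3,309.4),.06)]:
    w=px2w(i,p,z); print(n,w,'st',M.T@(w[:2]-t)*1000)
E
```

```text
4.197675762592433 [ 0.624  -0.0694] [[-2.9434 -0.4256]
 [-2.6307 -0.1854]
 [ 2.6115  4.2176]
 [ 2.9626 -3.6066]]
grip [0.5986 0.0039]
knobline [ 0.4781 -0.1303]
mouth [ 0.6775 -0.1156]
ptr [0.5968 0.0313 0.028 ] st [-19.7447 102.453 ]
tabtop [0.559  0.0479 0.03  ] st [-56.2804 121.7717]
spraytop [0.6654 0.1388 0.15  ] st [ 56.5664 204.6807]
jar [ 0.7129 -0.1083  0.135 ] st [ 85.8733 -45.2382]
knobtop [ 0.4996 -0.1261  0.077 ] st [-128.245   -47.3567]
griptop [0.6029 0.0015 0.078 ] st [-15.804   72.2988]
beaker [ 0.7061 -0.2642  0.085 ] st [  67.5876 -200.2476]
ptrnet [0.5964 0.0359 0.028 ] st [-19.8478 107.0884]
marknet [0.5629 0.0372 0.028 ] st [-53.0857 110.8417]
knobnet [ 0.4934 -0.1238  0.064 ] st [-134.182   -44.6725]
gripnet [0.595  0.0028 0.06  ] st [-23.6515  74.1575]
```

```bash
python3 -m pendant '[{"translation":[3,-2,0],"angular":[0,0,2.1],"hand":1},{"translation":[3,-2,0],"angular":[0,0,2.1],"hand":1},{"translation":[3,-2,0],"angular":[0,0,2.1],"hand":1},{"translation":[3,-2,0],"angular":[0,0,2.1],"hand":1},{"translation":[3,-2,0],"angular":[0,0,2.1],"hand":1},{"translation":[3,-2,0],"angular":[0,0,2.1],"hand":1},{"translation":[0.5,-4.2,0],"angular":[0,0,2.1],"hand":1},{"translation":[0.5,-4.2,0],"angular":[0,0,2.1],"hand":1},{"translation":[0.5,-4.2,0],"angular":[0,0,2.1],"hand":1},{"translation":[0.5,-4.2,0],"angular":[0,0,2.1],"hand":1},{"translation":[0.5,-4.2,0],"angular":[0,0,2.1],"hand":1},{"translation":[0.5,-4.2,0],"angular":[0,0,2.1],"hand":1},{"translation":[0.5,-4.2,0],"angular":[0,0,0],"hand":1},{"translation":[0.5,-4.2,0],"angular":[0,0,0],"hand":1},{"translation":[0.5,-4.2,0],"angular":[0,0,0],"hand":1},{"translation":[0.5,-4.2,0],"angular":[0,0,0],"hand":1},{"translation":[0.5,-4.2,0],"angular":[0,0,0],"hand":1},{"translation":[0.5,-4.2,0],"angular":[0,0,0],"hand":1},{"translation":[0.5,-4.2,0],"angular":[0,0,0],"hand":1},{"translation":[0,0,0],"angular":[0,0,0],"hand":1}]' 25
python3 - <<'E'
from bench import r
from h import *
np.set_printoptions(precision=4,suppress=True)
s=r.read_state(); im=r.camera('wrist'); cv2.imwrite('pics/w1.png',im[:,:,::-1])
print(s['ee_pos'],R.from_quat(s['eef_rot']).as_matrix(),s['ft_force'])
i=r.camera_info('wrist')
for k,z in (("cassette_knob",.064),("slide_grip",.06),("hood_mouth",.085),("slide_pointer",.028),("mark",.028)):
    for d in r.mark_of('wrist',k)[:2]: print(k,d['point'],d['confidence'],px2w(i,d['point'],z,s))
E
```

```text
time: 2.8
ee_pos: [0.4689, -0.0885, 0.248]
eef_rot: [-0.023, 0.706, 0.023, 0.707]
ft_force: [-0.0, 0.7, 0.2]
width: 0.087
[ 0.4689 -0.0885  0.248 ] [[ 0.001  -0.065   0.9979]
 [-0.0013  0.9979  0.065 ]
 [-1.     -0.0013  0.0009]] [-0.0007  0.7453  0.1586]
cassette_knob [206.9, 283.0] 0.89 [ 0.4935 -0.1324  0.064 ]
cassette_knob [244.5, 296.0] 0.29 [ 0.5368 -0.1165  0.064 ]
slide_grip [297.8, 393.9] 0.95 [0.5998 0.0033 0.06  ]
slide_pointer [280.9, 411.2] 0.78 [0.5935 0.0321 0.028 ]
```

View pics/w1.png

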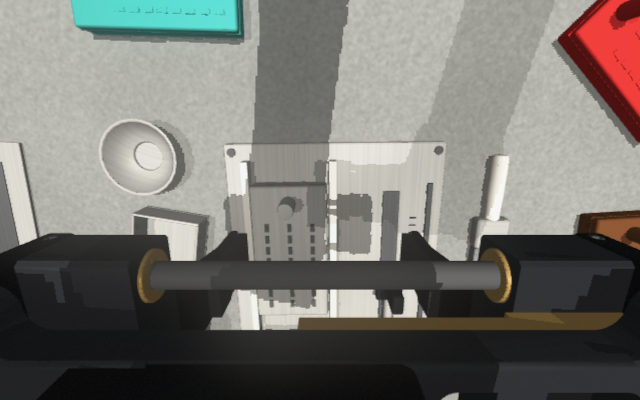

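```bash
python3 -m pendant '[{"translation":[1.3,-2,0],"angular":[0,0,0],"hand":1},{"translation":[1.3,-2,0],"angular":[0,0,0],"hand":1},{"translation":[0,0,-3],"angular":[0,0,0],"hand":1},{"translation":[0,0,-3],"angular":[0,0,0],"hand":1},{"translation":[0,0,-3],"angular":[0,0,0],"hand":1},{"translation":[0,0,-2.8],"angular":[0,0,0],"hand":1},{"translation":[0,0,0],"angular":[0,0,0],"hand":1},{"translation":[0,0,0],"angular":[0,0,0],"hand":1}]'
python3 - <<'E'
from bench import r
from h import *
np.set_printoptions(precision=4,suppress=True)
s=r.read_state(); im=r.camera('wrist'); cv2.imwrite('pics/w2.png',im[:,:,::-1])
print(s['ee_pos'],R.from_quat(s['eef_rot']).as_matrix(),s['ft_force'])
i=r.camera_info('wrist')
for k,z in (("cassette_knob",.064),("slide_grip",.06)):
    for d in r.mark_of('wrist',k)[:2]: print(k,d['point'],d['confidence'],px2w(i,d['point'],z,s))
E
```

```text
time: 3.9
ee_pos: [0.4953, -0.1221, 0.1301]
eef_rot: [-0.026, 0.707, 0.026, 0.706]
ft_force: [-0.4, -0.1, 0.7]
width: 0.0867
[ 0.4953 -0.1221  0.1301] [[-0.0005 -0.0739  0.9973]
 [-0.0001  0.9973  0.0739]
 [-1.     -0.     -0.0005]] [-0.3511 -0.063   0.6745]
cassette_knob [271.8, 318.2] 0.64 [ 0.5327 -0.1241  0.064 ]
cassette_knob [220.8, 315.6] 0.6 [ 0.4936 -0.1286  0.064 ]
```

View pics/w2.png

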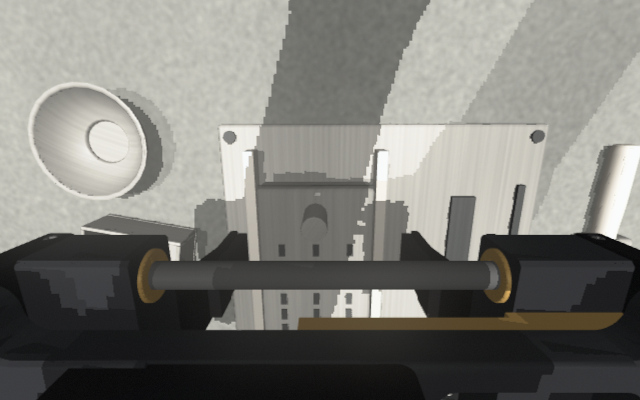

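Wrist picture: the knob stands at about (215,315), between the guides. It works out at (0.494, -0.129). Now shift, go down and grip.

```bash
python3 -m pendant '[{"translation":[-0.1,-0.6,0],"angular":[0,0,0],"hand":1},{"translation":[0,0,-2],"angular":[0,0,0],"hand":1},{"translation":[0,0,-2],"angular":[0,0,0],"hand":1},{"translation":[0,0,-1],"angular":[0,0,0],"hand":1},{"translation":[0,0,-0.7],"angular":[0,0,0],"hand":1},{"translation":[0,0,0],"angular":[0,0,0],"hand":-1},{"translation":[0,0,0],"angular":[0,0,0],"hand":-1},{"translation":[0,0,0],"angular":[0,0,0],"hand":-1},{"translation":[0,0,0],"angular":[0,0,0],"hand":-1},{"translation":[0,0,0],"angular":[0,0,0],"hand":-1},{"translation":[0,0,0],"angular":[0,0,0],"hand":-1},{"translation":[0,0,0],"angular":[0,0,0],"hand":-1}]' 25
```

```text
time: 5.25
ee_pos: [0.4942, -0.1285, 0.0727]
eef_rot: [-0.026, 0.707, 0.026, 0.707]
ft_force: [0.5, -0.1, 0.8]
width: 0.0392
```

```bash
python3 -m pendant '[{"translation":[0,0,0],"angular":[0,0,0],"hand":-1},{"translation":[0,0,0],"angular":[0,0,0],"hand":-1},{"translation":[0,0,0],"angular":[0,0,0],"hand":-1},{"translation":[0,0,0],"angular":[0,0,0],"hand":-1},{"translation":[0,0,0],"angular":[0,0,0],"hand":-1}]' 25
```

```text
time: 5.75
ee_pos: [0.4941, -0.1285, 0.0725]
eef_rot: [-0.026, 0.707, 0.026, 0.707]
ft_force: [-0.4, -0.7, -0.0]
width: 0.0172
```

```bash
python3 -m pendant '[{"translation":[0.5,0.035,0],"angular":[0,0,0],"hand":-1},{"translation":[0.5,0.035,0],"angular":[0,0,0],"hand":-1},{"translation":[0.5,0.035,0],"angular":[0,0,0],"hand":-1},{"translation":[0.5,0.035,0],"angular":[0,0,0],"hand":-1}]'
python3 -m pendant '[{"translation":[0.5,0.035,0],"angular":[0,0,0],"hand":-1},{"translation":[0.5,0.035,0],"angular":[0,0,0],"hand":-1},{"translation":[0.5,0.035,0],"angular":[0,0,0],"hand":-1},{"translation":[0.5,0.035,0],"angular":[0,0,0],"hand":-1},{"translation":[0.5,0.035,0],"angular":[0,0,0],"hand":-1}]'
```

```text
time: 6.15
ee_pos: [0.5127, -0.1276, 0.0725]
eef_rot: [-0.025, 0.708, 0.026, 0.705]
ft_force: [-9.4, -1.8, 9.4]
width: 0.0168
time: 6.65
ee_pos: [0.5378, -0.1259, 0.0725]
eef_rot: [-0.025, 0.708, 0.026, 0.705]
ft_force: [-8.1, -0.9, 9.1]
width: 0.0173
```

```bash
python3 -m pendant '[{"translation":[0.4,0.028,0],"angular":[0,0,0],"hand":-1},{"translation":[0.4,0.028,0],"angular":[0,0,0],"hand":-1},{"translation":[0.4,0.028,0],"angular":[0,0,0],"hand":-1}]'
python3 -m pendant '[{"translation":[0.3,0.02,0],"angular":[0,0,0],"hand":-1},{"translation":[0.3,0.02,0],"angular":[0,0,0],"hand":-1}]'
python3 -m pendant '[{"translation":[0.3,0.02,0],"angular":[0,0,0],"hand":-1},{"translation":[0.3,0.02,0],"angular":[0,0,0],"hand":-1}]'

```

```text
time: 6.95
ee_pos: [0.5498, -0.1251, 0.0725]
eef_rot: [-0.025, 0.708, 0.026, 0.705]
ft_force: [-8.9, -0.7, 8.0]
width: 0.0174
time: 7.15
ee_pos: [0.5558, -0.1247, 0.0726]
eef_rot: [-0.025, 0.708, 0.026, 0.706]
ft_force: [-9.0, 0.1, 8.6]
width: 0.0174
time: 7.35
ee_pos: [0.5617, -0.1243, 0.0726]
eef_rot: [-0.025, 0.708, 0.026, 0.705]
ft_force: [-9.6, -0.5, 9.8]
width: 0.0174
```

```bash
python3 -m pendant '[{"translation":[0.2,0.014,0],"angular":[0,0,0],"hand":-1},{"translation":[0.2,0.014,0],"angular":[0,0,0],"hand":-1}]'
python3 -m pendant '[{"translation":[0.2,0.014,0],"angular":[0,0,0],"hand":-1},{"translation":[0.2,0.014,0],"angular":[0,0,0],"hand":-1}]'

```

```text
time: 7.55
ee_pos: [0.5655, -0.1241, 0.0725]
eef_rot: [-0.025, 0.708, 0.026, 0.705]
ft_force: [-10.6, -0.3, 10.3]
width: 0.0175
time: 7.75
ee_pos: [0.5668, -0.1241, 0.0724]
eef_rot: [-0.025, 0.71, 0.026, 0.703]
ft_force: [-23.8, 1.9, 20.8]
width: 0.0175
```

```bash
python3 -m pendant '[{"translation":[0.1,0.007,0],"angular":[0,0,0],"hand":-1}]'
python3 -m pendant '[{"translation":[0,0,0],"angular":[0,0,0],"hand":-1},{"translation":[0,0,0],"angular":[0,0,0],"hand":-1}]'

```

```text
time: 7.85
ee_pos: [0.5674, -0.124, 0.0722]
eef_rot: [-0.025, 0.71, 0.026, 0.703]
ft_force: [-25.6, 1.5, 22.8]
width: 0.0171
time: 8.05
ee_pos: [0.5674, -0.124, 0.0721]
eef_rot: [-0.025, 0.71, 0.026, 0.703]
ft_force: [-23.8, 0.8, 21.5]
width: 0.0177
```

```bash
python3 -m pendant '[{"translation":[0,0,0],"angular":[0,0,0],"hand":-1},{"translation":[0.1,0.007,0],"angular":[0,0,0],"hand":-1},{"translation":[0.1,0.007,0],"angular":[0,0,0],"hand":-1},{"translation":[0,0,0],"angular":[0,0,0],"hand":-1}]' 45

```

```text
time: 8.45
ee_pos: [0.5676, -0.124, 0.0721]
eef_rot: [-0.024, 0.712, 0.026, 0.702]
ft_force: [-35.7, 1.8, 31.0]
width: 0.0168
```

It is rigidly home: force rose from 10 to 36 N, with only 0.2 mm of advance for 2 mm commanded. Next I'll ease off most of the push and let go.

```bash
python3 -m pendant '[{"translation":[-0.15,-0.01,0],"angular":[0,0,0],"hand":-1},{"translation":[-0.15,-0.01,0],"angular":[0,0,0],"hand":-1},{"translation":[0,0,0],"angular":[0,0,0],"hand":-1}]' 25
python3 -m pendant '[{"translation":[0,0,0],"angular":[0,0,0],"hand":-0.3},{"translation":[0,0,0],"angular":[0,0,0],"hand":-0.3},{"translation":[0,0,0],"angular":[0,0,0],"hand":-0.3},{"translation":[0,0,0],"angular":[0,0,0],"hand":-0.3},{"translation":[0,0,0],"angular":[0,0,0],"hand":-0.3},{"translation":[0,0,0],"angular":[0,0,0],"hand":-0.3}]'

```

```text
time: 8.75
ee_pos: [0.5683, -0.1241, 0.072]
eef_rot: [-0.025, 0.709, 0.025, 0.705]
ft_force: [-12.5, -1.0, 7.9]
width: 0.0175
time: 9.35
ee_pos: [0.5712, -0.1231, 0.0726]
eef_rot: [-0.026, 0.707, 0.026, 0.707]
ft_force: [-0.5, -0.4, -0.3]
width: 0.0305
```

```bash
python3 -m pendant '[{"translation":[0,0,0],"angular":[0,0,0],"hand":1},{"translation":[0,0,1],"angular":[0,0,0],"hand":1},{"translation":[0,0,2],"angular":[0,0,0],"hand":1},{"translation":[0,0,3],"angular":[0,0,0],"hand":1},{"translation":[0,0,3],"angular":[0,0,0],"hand":1},{"translation":[-1,2,3],"angular":[0,0,0],"hand":1},{"translation":[-1,4,0],"angular":[0,0,0],"hand":1},{"translation":[0,4,0],"angular":[0,0,0],"hand":1},{"translation":[0,0,0],"angular":[0,0,0],"hand":1},{"translation":[0,0,0],"angular":[0,0,0],"hand":1}]'
python3 - <<'E'
from bench import r
from h import *
np.set_printoptions(precision=4,suppress=True)
s=r.read_state(); im=r.camera('wrist'); cv2.imwrite('pics/w3.png',im[:,:,::-1])
i=r.camera_info('wrist')
for k,z in (("cassette_knob",.064),("slide_grip",.06),("slide_pointer",.028),("mark",.028)):
    for d in r.mark_of('wrist',k)[:2]: print(k,d['point'],d['confidence'],px2w(i,d['point'],z,s))
for c in('top','scene'):
  im=r.camera(c); cv2.imwrite(f'pics/{c}3.png',im[:,:,::-1]); i=r.camera_info(c)
  for k,z in (("cassette_knob",.064),("slide_grip",.06),("slide_pointer",.028),("mark",.028)):
    for d in r.mark_of(c,k)[:2]: print(c,k,d['point'],d['confidence'],px2w(i,d['point'],z))
a=cv2.imread('pics/scene3.png')[90:290,220:470]; cv2.imwrite('pics/scene3c.png',cv2.resize(a,None,fx=3,fy=3,interpolation=2))
E
```

```text
time: 10.35
ee_pos: [0.5513, -0.0224, 0.1933]
eef_rot: [-0.026, 0.706, 0.027, 0.707]
ft_force: [0.1, -0.9, -0.2]
width: 0.0866
cassette_knob [207.8, 212.2] 0.85 [ 0.5655 -0.1233  0.064 ]
slide_grip [248.5, 347.1] 0.91 [0.5979 0.0027 0.06  ]
slide_pointer [237.4, 373.8] 0.93 [0.5971 0.0333 0.028 ]
slide_pointer [157.1, 466.4] 0.56 [0.5065 0.1143 0.028 ]
mark [207.7, 211.8] 0.22 [ 0.5769 -0.1365  0.028 ]
top cassette_knob [203.9, 202.9] 0.84 [0.5159 0.2908 0.064 ]
top cassette_knob [186.9, 352.4] 0.77 [ 0.5701 -0.1159  0.064 ]
top slide_pointer [229.9, 416.0] 0.53 [ 0.4557 -0.3008  0.028 ]
scene cassette_knob [188.0, 439.8] 0.85 [0.2748 0.204  0.064 ]
scene cassette_knob [263.1, 418.7] 0.84 [0.5234 0.2929 0.064 ]
scene slide_grip [216.5, 306.9] 0.74 [ 0.5859 -0.0018  0.06  ]
scene slide_pointer [236.9, 315.1] 0.79 [0.6031 0.0413 0.028 ]
scene mark [226.6, 324.0] 0.41 [0.5624 0.036  0.028 ]
```

View pics/w3.png

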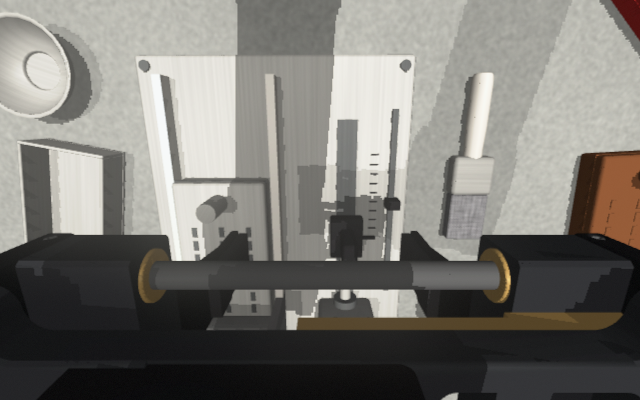

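View pics/scene3c.png

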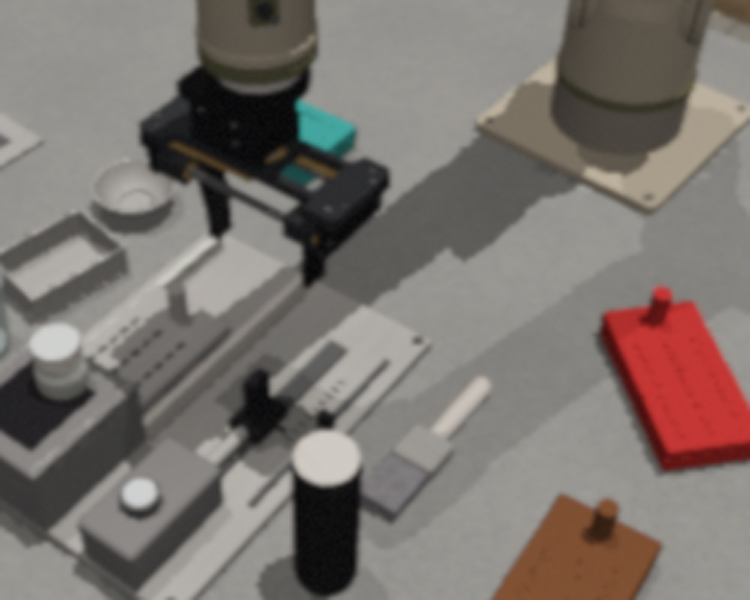

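View pics/top3.png

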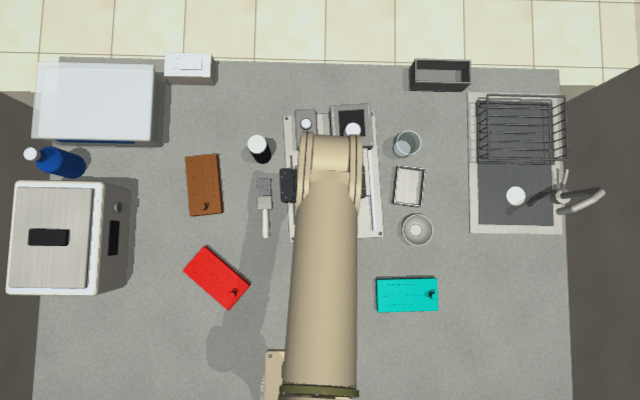

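```bash
python3 - <<'E'
import cv2
a=cv2.imread('pics/w3.png')[140:300,310:430]; cv2.imwrite('pics/w3c.png',cv2.resize(a,None,fx=4,fy=3.7,interpolation=cv2.INTER_CUBIC))
E
```

```text
(no output)
```

View pics/w3c.png

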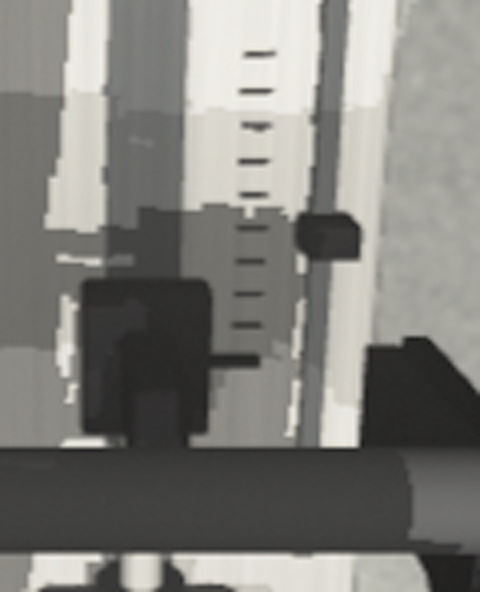

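```bash
python3 - <<'E'
import cv2,numpy as np
a=cv2.imread('pics/w3.png')[185:250,340:420].astype(float)
a=np.clip((a/255)**.45*255,0,255).astype('uint8')
cv2.imwrite('pics/w3d.png',cv2.resize(a,None,fx=9,fy=9,interpolation=cv2.INTER_NEAREST))
from bench import r
from h import *
s=r.read_state();i=r.camera_info('wrist'); K,Rm,t=cam(i,s); print('cam',-Rm.T@t)
yaw=np.radians(4.0)
# predicted outline of tab for hypotheses: center station
ax=np.array([np.cos(yaw),np.sin(yaw)]);ay=np.array([-ax[1],ax[0]])
for c in [np.array([.56,.047])]:
  for dx in(-.005,.005):
    for dy in(-.007,.007):
      for z in(.012,.03):
        p=c+ax*dx+ay*dy; q=w2px(i,[*p,z],s); print(dx,dy,z,np.round(((q[1]-340)*9,(q[0]-185)*9)))
E
```

```text
cam [ 0.48045107 -0.0288168   0.33025825]
-0.005 -0.007 0.012 [385. 102.]
-0.005 -0.007 0.03 [415. 141.]
-0.005 0.007 0.012 [503. 102.]
-0.005 0.007 0.03 [539. 141.]
0.005 -0.007 0.012 [381. 183.]
0.005 -0.007 0.03 [410. 226.]
0.005 0.007 0.012 [498. 183.]
0.005 0.007 0.03 [534. 227.]
```

View pics/w3d.png

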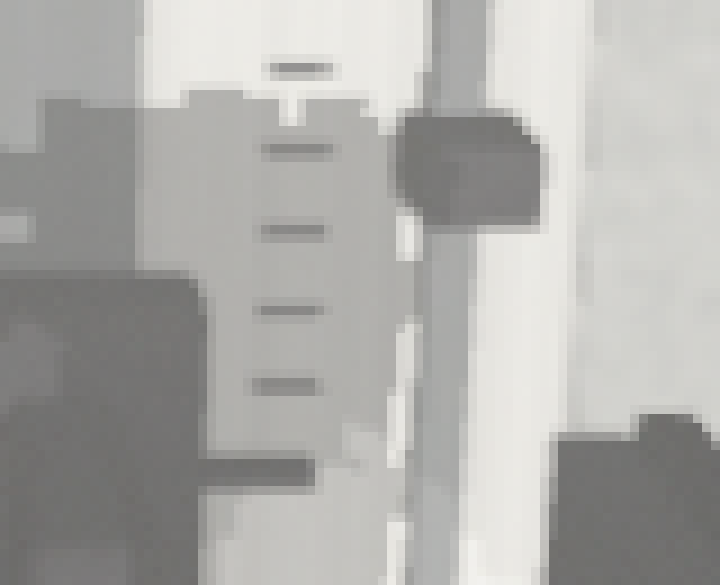

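```bash
python3 - <<'E'
from bench import r
from h import *
np.set_printoptions(precision=4,suppress=True)
s=r.read_state();i=r.camera_info('wrist')
p=px2w(i,(185+472/9-.5,340+312/9-.5),.028,s); print(p)
t=px2w(i,(185+190/9-.5,340+486/9-.5),.030,s); print(t)
sA=px2w(i,(65.5,144.5),.012,s);sB=px2w(i,(65.5,405.5),.012,s);d=sB-sA;print('yaw by screws',np.degrees(np.arctan2(-d[0],d[1])))
# axis from graduated track edges
g1=px2w(i,(185+386/9,340+287/9),.012,s);g2=px2w(i,(185+68/9,340+301/9),.012,s);d=g1-g2;print('grad pitch dir',np.linalg.norm(d[:2])/4,np.degrees(np.arctan2(d[1],d[0])))
for yaw in(3.5,4,4.5):
  ax=np.array([np.cos(np.radians(yaw)),np.sin(np.radians(yaw))]); print(yaw,(p-t)[:2]@ax, -ax*((p-t)[:2]@ax)*100)
E
```

```text
[0.5961 0.0325 0.028 ]
[0.5601 0.0478 0.03  ]
yaw by screws 4.092769955056801
grad pitch dir 0.009972296196727487 4.056589570253093
3.5 0.035012253723394386 [-3.4947 -0.2137]
4 0.03485838386080784 [-3.4773 -0.2432]
4.5 0.03470185939733058 [-3.4595 -0.2723]
```

```bash
python3 -m pendant '[{"translation":[2.4,1.3,0],"angular":[0,0,0],"hand":1},{"translation":[2.2,1.2,0],"angular":[0,0,0],"hand":1},{"translation":[0,0,-3],"angular":[0,0,0],"hand":1},{"translation":[0,0,-3],"angular":[0,0,0],"hand":1},{"translation":[0,0,0],"angular":[0,0,0],"hand":1},{"translation":[0,0,0],"angular":[0,0,0],"hand":1}]'
python3 - <<'E'
from bench import r
from h import *
np.set_printoptions(precision=4,suppress=True)
s=r.read_state(); im=r.camera('wrist'); cv2.imwrite('pics/w4.png',im[:,:,::-1])
i=r.camera_info('wrist')
for k,z in (("slide_grip",.06),("slide_pointer",.028),("mark",.028)):
    for d in r.mark_of('wrist',k)[:2]: print(k,d['point'],d['confidence'],px2w(i,d['point'],z,s))
E
```

```text
time: 11.7
ee_pos: [0.5971, 0.0016, 0.1331]
eef_rot: [-0.026, 0.707, 0.026, 0.706]
ft_force: [-0.4, 0.2, 0.4]
width: 0.0872
slide_grip [223.6, 325.7] 0.75 [0.5993 0.0025 0.06  ]
slide_pointer [211.6, 363.2] 0.84 [0.5977 0.0336 0.028 ]
slide_pointer [169.2, 377.3] 0.67 [0.5618 0.0412 0.028 ]
mark [167.0, 377.6] 0.75 [0.56   0.0412 0.028 ]
mark [222.7, 326.2] 0.73 [0.6095 0.0039 0.028 ]
```

View pics/w4.png

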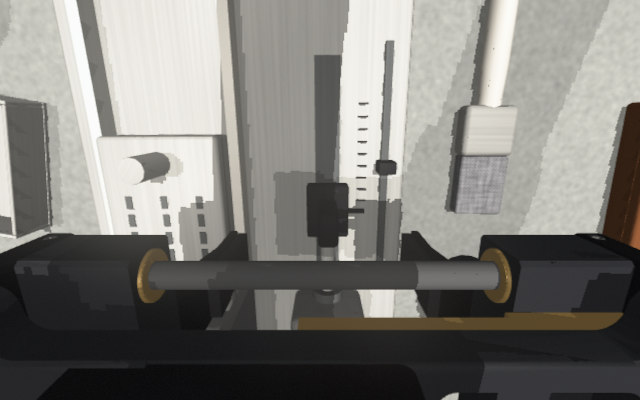

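The grip at (223,326) is centred under the hand. The pointer tip is at (211,363) and the tab at (167,378).

```bash
python3 -m pendant '[{"translation":[0.1,0.1,-2],"angular":[0,0,0],"hand":1},{"translation":[0,0,-2],"angular":[0,0,0],"hand":1},{"translation":[0,0,-2],"angular":[0,0,0],"hand":1},{"translation":[0,0,-0.7],"angular":[0,0,0],"hand":1},{"translation":[0,0,0],"angular":[0,0,0],"hand":-1},{"translation":[0,0,0],"angular":[0,0,0],"hand":-1},{"translation":[0,0,0],"angular":[0,0,0],"hand":-1},{"translation":[0,0,0],"angular":[0,0,0],"hand":-1},{"translation":[0,0,0],"angular":[0,0,0],"hand":-1},{"translation":[0,0,0],"angular":[0,0,0],"hand":-1},{"translation":[0,0,0],"angular":[0,0,0],"hand":-1},{"translation":[0,0,0],"angular":[0,0,0],"hand":-1},{"translation":[0,0,0],"angular":[0,0,0],"hand":-1},{"translation":[0,0,0],"angular":[0,0,0],"hand":-1},{"translation":[0,0,0],"angular":[0,0,0],"hand":-1},{"translation":[0,0,0],"angular":[0,0,0],"hand":-1},{"translation":[0,0,0],"angular":[0,0,0],"hand":-1}]' 45
python3 -m pendant '[{"translation":[0,0,0],"angular":[0,0,0],"hand":-1},{"translation":[0,0,0],"angular":[0,0,0],"hand":-1}]'
```

```text
time: 13.6
ee_pos: [0.598, 0.0043, 0.0655]
eef_rot: [-0.026, 0.707, 0.027, 0.706]
ft_force: [-1.2, 5.5, 1.0]
width: 0.0134
time: 13.8
ee_pos: [0.598, 0.0043, 0.0655]
eef_rot: [-0.026, 0.707, 0.027, 0.706]
ft_force: [-1.8, 6.4, 0.9]
width: 0.0134
```

```bash
python3 -m pendant '[{"translation":[-0.3,0.08,0],"angular":[0,0,0],"hand":-1},{"translation":[-0.3,0.03,0],"angular":[0,0,0],"hand":-1},{"translation":[-0.3,-0.02,0],"angular":[0,0,0],"hand":-1},{"translation":[-0.3,-0.02,0],"angular":[0,0,0],"hand":-1},{"translation":[-0.3,-0.02,0],"angular":[0,0,0],"hand":-1},{"translation":[-0.3,-0.02,0],"angular":[0,0,0],"hand":-1},{"translation":[-0.3,-0.02,0],"angular":[0,0,0],"hand":-1},{"translation":[-0.3,-0.02,0],"angular":[0,0,0],"hand":-1},{"translation":[-0.3,-0.02,0],"angular":[0,0,0],"hand":-1},{"translation":[-0.3,-0.02,0],"angular":[0,0,0],"hand":-1},{"translation":[0,0,0],"angular":[0,0,0],"hand":-1},{"translation":[0,0,0],"angular":[0,0,0],"hand":-1}]' 45
cat > look.py <<'E'
import sys
from bench import r
from h import *
np.set_printoptions(precision=4,suppress=True)
n=sys.argv[1]
s=r.read_state(); im=r.camera('wrist'); cv2.imwrite(f'pics/{n}.png',im[:,:,::-1]); print(s['ee_pos'],s['ft_force'])
a=im[120:260,300:440,::-1].astype(float); a=(np.clip(a/255,0,1)**.45*255).astype('uint8')
cv2.imwrite(f'pics/{n}c.png',cv2.resize(a,None,fx=4.28,fy=4.28,interpolation=0))
i=r.camera_info('wrist')
for k,z in (("slide_grip",.06),("slide_pointer",.028),("mark",.028)):
    for d in r.mark_of('wrist',k)[:2]: print(k,d['point'],d['confidence'],px2w(i,d['point'],z,s))
E
python3 look.py w5
```

```text
time: 15.0
ee_pos: [0.5693, 0.0022, 0.0656]
eef_rot: [-0.026, 0.706, 0.026, 0.708]
ft_force: [7.7, 0.9, -8.2]
width: 0.0138
[0.5693 0.0022 0.0656] [ 7.6722  0.889  -8.1918]
slide_grip [262.2, 321.4] 0.82 [0.5691 0.0004 0.06  ]
mark [231.4, 386.8] 0.67 [0.5617 0.0394 0.028 ]
mark [299.5, 148.5] 0.64 [ 0.6195 -0.1087  0.028 ]
```

View pics/w5.png

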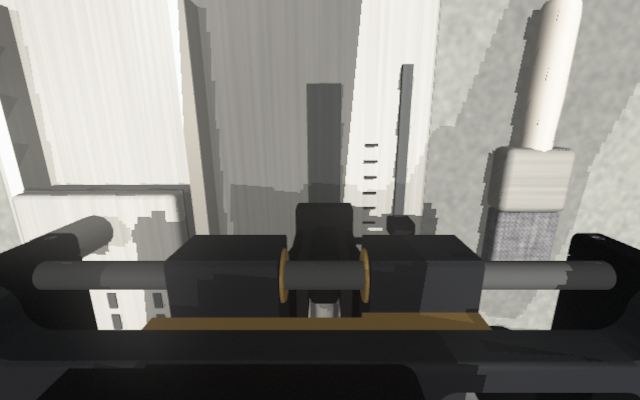

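View pics/w5c.png

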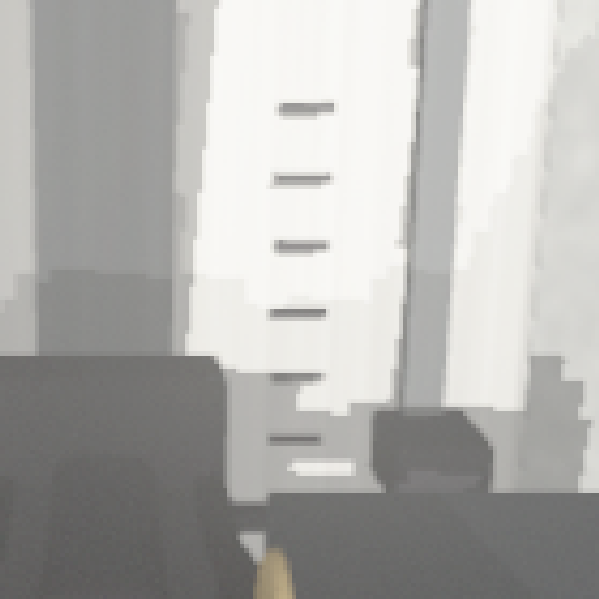

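```bash
python3 - <<'E'
from bench import r
from h import *
np.set_printoptions(precision=4,suppress=True)
i=r.camera_info('wrist'); s5=r.read_state()
s3={'ee_pos':np.array([.5513,-.0224,.1933]),'eef_rot':np.array([-.026,.7065,.0265,.7065])}
s4={'ee_pos':np.array([.5971,.0016,.1331]),'eef_rot':np.array([-.026,.707,.026,.7065])}
ax=np.array([np.cos(.0713),np.sin(.0713)])
f=lambda row,col,z,s: px2w(i,(row,col),z,s)[:2]@ax*1000
print('w3 blockfront',f(185+272/9-.5,340+90/9,.032,s3),'ptr',f(236.9,374,.028,s3),'tab',f(205.6,393.5,.03,s3))
print('w4 blockfront',f(183,327,.032,s4),'ptr',f(211,362,.028,s4))
print('w5 blockfront',f(120+357/4.28-.5,325,.032,s5))
# tab base -x-y corner/front edge
print('w3 tab base front',f(185+113/9-.5,340+450/9,.012,s3),'w5',f(120+410/4.28-.5,300+420/4.28,.012,s5))
print('w5 tab top front', f(120+478/4.28-.5,300+440/4.28,.03,s5))
for y in (108,180,246,313,377,439): print('tick',f(120+y/4.28-.5,300+300/4.28,.012,s5))
for y in (68,149,230,310,386): print('tick3',f(185+y/9-.5,340+290/9,.012,s3))
E
python3 - <<'E'
from bench import r
import cv2,numpy as np
im=r.camera('scene'); a=im[170:260,270:370,::-1]
a=(np.clip(a/255.,0,1)**.5*255).astype('uint8')
cv2.imwrite('pics/s5.png',cv2.resize(a,None,fx=6.4,fy=6.4,interpolation=cv2.INTER_CUBIC))
E
```

```text
w3 blockfront 571.6247084974491 ptr 597.367267300164 tab 562.4642822820247
w4 blockfront 573.6610177478595 ptr 598.0124587964591
w5 blockfront 544.1277021668285
w3 tab base front 558.0398379205669 w5 558.0296233453103
w5 tab top front 562.262213582502
tick 512.5998107481599
tick 522.9308840882601
tick 532.6677037053117
tick 542.8240169069678
tick 552.7920200551789
tick 562.7069729066346
tick3 552.5603807173269
tick3 562.5001832288654
tick3 572.5990944074742
tick3 582.733266206452
tick3 592.5114539802438
```

View pics/s5.png

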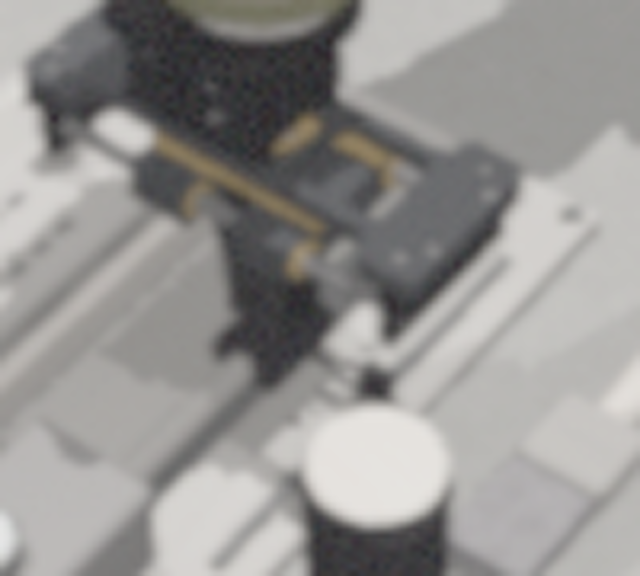

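```bash
python3 - <<'E'
import cv2,numpy as np
a=cv2.imread('pics/w4.png')[130:250,290:420]; a=(np.clip(a/255.,0,1)**.45*255).astype('uint8')
cv2.imwrite('pics/w4c.png',cv2.resize(a,None,fx=5,fy=5,interpolation=0))
E
```

```text
(no output)
```

View pics/w4c.png

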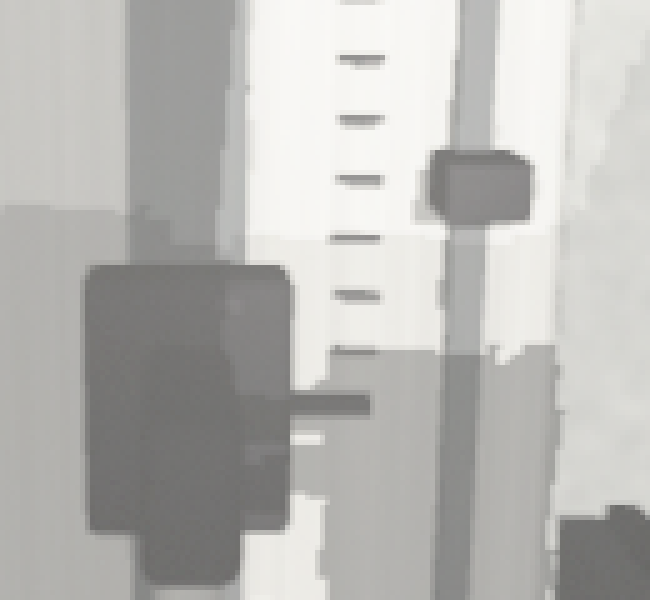

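```bash
python3 - <<'E'
from bench import r
from h import *
i=r.camera_info('wrist'); s5=r.read_state()
s3={'ee_pos':np.array([.5513,-.0224,.1933]),'eef_rot':np.array([-.026,.7065,.0265,.7065])}
s4={'ee_pos':np.array([.5971,.0016,.1331]),'eef_rot':np.array([-.026,.707,.026,.7065])}
ax=np.array([np.cos(.0713),np.sin(.0713)])
f=lambda row,col,z,s: px2w(i,(row,col),z,s)[:2]@ax*1000
for z in (.014,.018): print('blockfront',f(185+272/9-.5,350,z,s3),f(130+266/5-.5,327,z,s4),f(120+357/4.28-.5,325,z,s5))
print('w4 ptr',f(130+404/5-.5,363,.028,s4),'tabtop front/rear',f(130+163/5-.5,387,.03,s4),f(130+222/5-.5,387,.03,s4),'base',f(130+150/5-.5,387,.012,s4))
for y in (58,119,180,238,295,350): print('tick',f(130+y/5-.5,361,.012,s4))
E
```

```text
blockfront 577.2977081581804 577.0765438702309 549.0741476651091
blockfront 576.0370415179868 576.2637326809269 547.9681105569094
w4 ptr 597.4088301545254 tabtop front/rear 557.3274907709251 566.6883690846907 base 557.5625588315696
tick 542.3526000933348
tick 552.3940887031283
tick 562.6445500114169
tick 572.5907099869718
tick 582.5609696186139
tick 592.3706840630593
```

```bash
python3 -m pendant '[{"translation":[-0.25,-0.02,0],"angular":[0,0,0],"hand":-1},{"translation":[-0.25,-0.02,0],"angular":[0,0,0],"hand":-1},{"translation":[-0.2,-0.01,0],"angular":[0,0,0],"hand":-1},{"translation":[0,0,0],"angular":[0,0,0],"hand":-1},{"translation":[0,0,0],"angular":[0,0,0],"hand":-1},{"translation":[0,0,0],"angular":[0,0,0],"hand":-1}]' 45
python3 look.py w6
python3 - <<'E'
from bench import r
import cv2,numpy as np
im=r.camera('scene'); a=im[170:260,270:370,::-1]
a=(np.clip(a/255.,0,1)**.5*255).astype('uint8')
cv2.imwrite('pics/s6.png',cv2.resize(a,None,fx=6.4,fy=6.4,interpolation=cv2.INTER_CUBIC))
E
```

```text
time: 15.85
ee_pos: [0.5624, 0.0017, 0.0656]
eef_rot: [-0.026, 0.706, 0.026, 0.708]
ft_force: [8.2, 2.0, -8.5]
width: 0.014
[0.5624 0.0017 0.0656] [ 8.1976  2.0034 -8.5361]
slide_grip [262.3, 325.9] 0.87 [0.5621 0.0021 0.06  ]
mark [241.9, 391.8] 0.64 [0.5614 0.0427 0.028 ]
```

View pics/w6c.png

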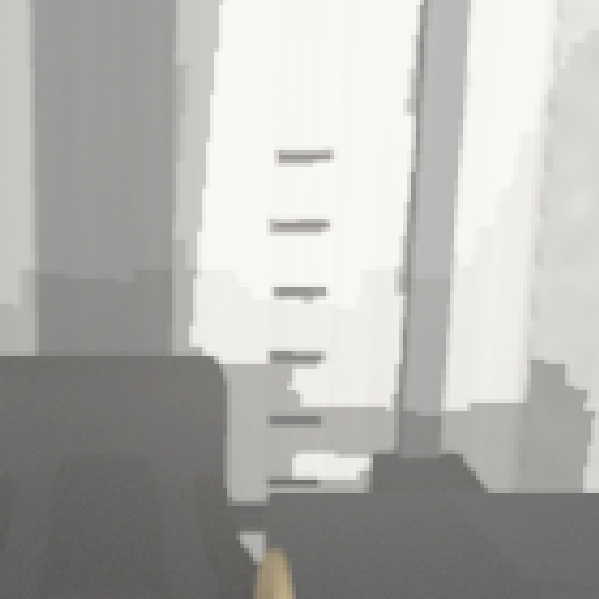

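View pics/s6.png

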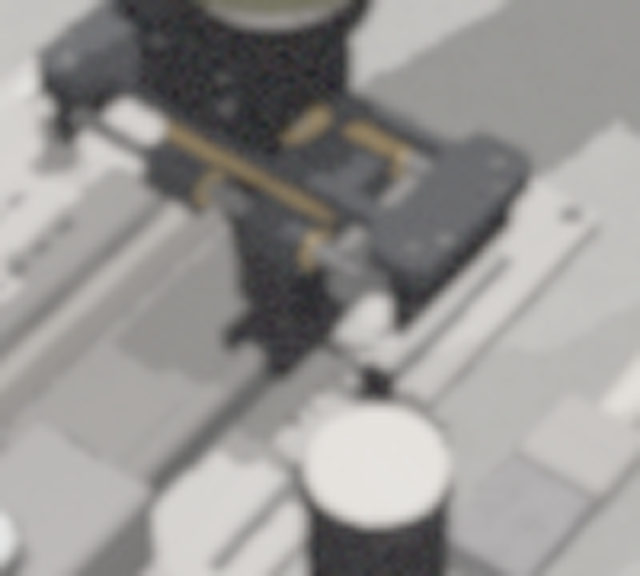

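```bash
python3 -m pendant '[{"translation":[0,0,0],"angular":[0,0,0],"hand":-1},{"translation":[0,0,0],"angular":[0,0,0],"hand":-1},{"translation":[0,0,0],"angular":[0,0,0],"hand":-1},{"translation":[0,0,0],"angular":[0,0,0],"hand":-1},{"translation":[0,0,0],"angular":[0,0,0],"hand":-1},{"translation":[0,0,0],"angular":[0,0,0],"hand":-1},{"translation":[0,0,0],"angular":[0,0,0],"hand":-1},{"translation":[0,0,0],"angular":[0,0,0],"hand":-1}]' 45
python3 look.py w7
python3 - <<'E'
from bench import r
from h import *
j=r.camera_info('scene'); im=r.camera('scene'); cv2.imwrite('pics/s7.png',im[:,:,::-1])
ax=np.array([np.cos(.0713),np.sin(.0713)]);ay=np.array([-ax[1],ax[0]])
a=cv2.resize(im[170:260,270:370,::-1],None,fx=6.4,fy=6.4,interpolation=2); a=(np.clip(a/255.,0,1)**.5*255).astype('uint8')
p=px2w(r.camera_info('top'),(0,0),0)
base=np.array([.5961,.0325]); tip=base+ax*(.5622-base@ax); 
for d,c in ((0,(0,0,255)),(.004,(0,255,0)),(-.004,(255,0,0))):
    q=w2px(j,[*(tip+ax*d),.028]); print(d,q); cv2.circle(a,(int((q[1]-269.5)*6.4),int((q[0]-169.5)*6.4)),3,c,-1)
cv2.imwrite('pics/s7c.png',a)
for d in r.mark_of('scene','cassette_knob')[:4]: print(d, px2w(j,d['point'],.064))
E
```

```text
time: 16.9
ee_pos: [0.5625, 0.0017, 0.0656]
eef_rot: [-0.026, 0.706, 0.026, 0.708]
ft_force: [8.9, 0.7, -8.7]
width: 0.0134
[0.5625 0.0017 0.0656] [ 8.8506  0.6891 -8.6657]
slide_grip [265.1, 324.7] 0.71 [0.5638 0.0016 0.06  ]
mark [242.6, 388.9] 0.7 [0.562 0.041 0.028]
mark [264.1, 322.6] 0.26 [0.5794 0.0015 0.028 ]
0 (np.float64(225.24662303188933), np.float64(322.52265433312664))
0.004 (np.float64(226.18431134145473), np.float64(321.599012966177))
-0.004 (np.float64(224.31274953808705), np.float64(323.44253803176565))
{'point': [259.3, 421.6], 'confidence': 0.78} [0.50983103 0.29229468 0.064     ]
{'point': [186.7, 278.3], 'confidence': 0.69} [ 0.56031224 -0.13259446  0.064     ]
{'point': [116.7, 296.1], 'confidence': 0.62} [ 0.29085828 -0.3239733   0.064     ]
{'point': [188.1, 438.4], 'confidence': 0.55} [0.27759998 0.20132689 0.064     ]
```

View pics/s7c.png

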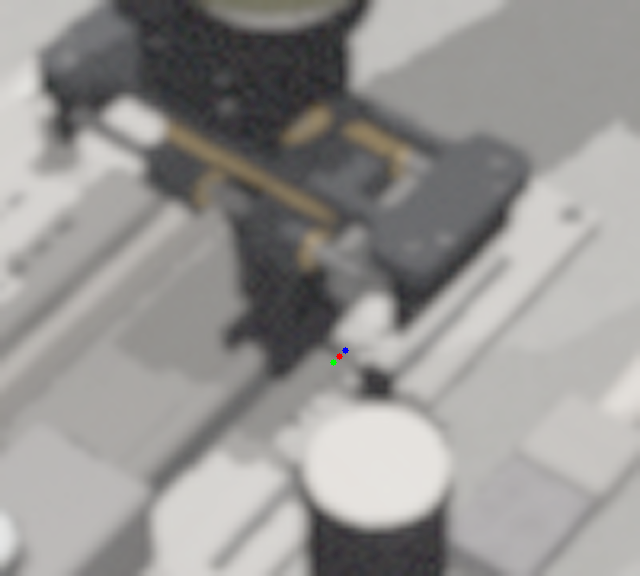

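View pics/s7.png

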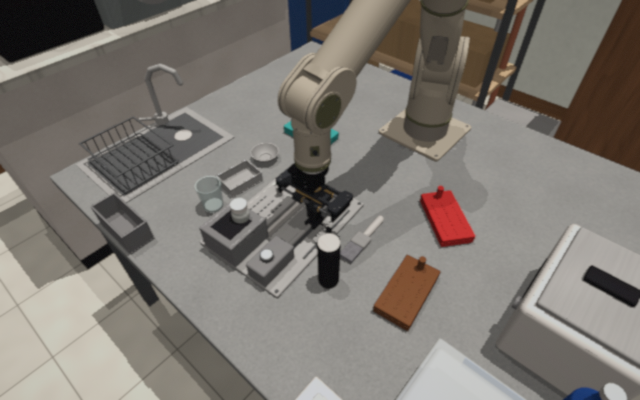

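View pics/w7.png

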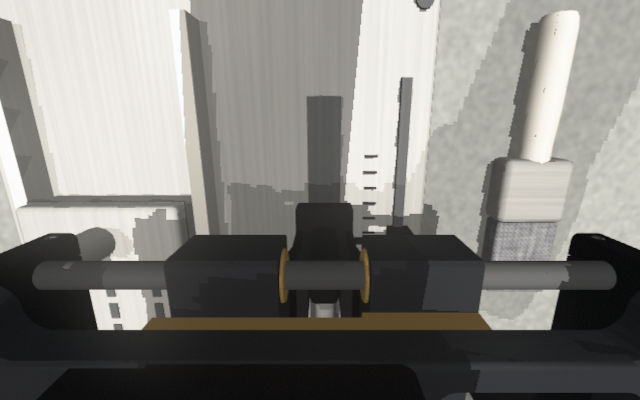

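```bash
python3 -c "
from bench import r
print(r.close_job()); s=r.read_state(); print(s['time'],s['ee_pos'],s['ft_force'],s['width'])"
```

```text
the job is handed in; nothing more can be done
None
the job is handed in; nothing more can be done
```

I pushed the cassette home and let go of it. Then I pulled the air slide out to the index tab, and handed the job in at about 17 s while still holding the slide there at 45 N grip.

**Cassette:** It moved about 73 mm by its knob until it met a rigid stop. The push force rose from about 10 N to 36 N, and 2 mm more of commanded push moved it only 0.2 mm. I eased off the push before letting go. Afterwards the wrist camera found the knob at (0.566, -0.123), where I had left it.

**Slide:** I estimated about 35.2 mm from the pointer at rest to the middle of the tab. At the end the wrist camera's view of the block's edge gave about 35.1 mm of travel, while the arm's own motion gave 35.7 mm. I put the difference down to play at the start of the pull. It held still (0.1 mm) through the last 0.8 s check.

**Less certain:** The hand hid the pointer from the wrist camera at the end, so I judged the alignment from the block's edge and the tick marks. The scene camera agrees only roughly, at about 3–4 mm per pixel.

In the last pictures nothing else in view had moved or fallen.

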